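# Tip the lacquer panel under raking light

### The job

Check the shine of the lacquer panel by tipping the sprung plate it is clipped to: with closed fingertips press down the corner with the round pad until its pointer is level with the mark on its scale, not clearly past it, keep it there a good second and let it spring back; then do the same at the corner with the square pad. The other corner stays at rest meanwhile, and nothing is picked up: leave the panel itself untouched and the things around where they are.

Things in the scene. Friction and masses are not known exactly. Their poses are not given: they have to be found in the camera images.
- pad_round (a point): top centre of the round black rubber pad (30 mm across, 10 mm high, top 63 mm above the table at rest) on a corner of the tilt plate, 170 mm from its pivot. Pushing its centre straight down tips only this corner: moves from 2 to 3 N, about 7 N at the lowest mark, damped, springs back when let go. It sinks 0.73 mm per mm of pointer. x: pivot to round pad, y: pivot to square pad, z up
- pad_square (a point): centre of the top face of the square black rubber pad (30 x 30 mm, 10 mm high) on the other sprung corner of the same plate; the same height, spring and 170 mm distance from the pivot. Axes as for pad_round
- pointer_round (a point): tip of the thin steel pointer (4 mm thick) that sticks out of the plate past the round pad, 234 mm horizontally from the pivot, 64 mm beyond the pad's centre. It is at height 50 mm at rest and sinks with the round corner
- pointer_square (a point): tip of the same kind of pointer past the square pad, 234 mm from the pivot, sinking with the square corner
- mark_round: mark of the round corner: small brass index tab (3 mm thick, 10 mm deep) on the upright aluminium scale (24 mm wide, top 70 mm above the table) beside that pointer. Origin at its end next to the pointer, half-way up its thickness: the pointer is at the mark when its tip is at this height. Fixed, 12 to 24 mm below the pointer's rest height. z up
- mark_square: the same kind of brass tab on the scale beside the square corner's pointer, at a height of its own
- tilt_round (a joint): tilt of the plate at the round corner, rad: 0 at rest, grows as this corner is pressed, stop at 0.16 (beyond every mark)
- tilt_square (a joint): tilt of the plate at the square corner, rad: 0 at rest, grows as that corner is pressed, stop at 0.16
- panel: dark blue lacquer panel with a round red and gold picture, 130 x 130 x 5 mm, clipped on the tilt plate (aluminium, 210 mm square, 6 mm thick, pivoting on a ball at the corner between the two pads). Its edge is 35 mm from the pads' centres, its top 5 mm below theirs; not to be touched. Origin: centre of its underside, 53 mm above the table at rest; axes as for pad_round
- dish_stack: bystander: stack of white porcelain paint dishes, 72 mm across, 68 mm high; origin under its centre
- paint_dish: bystander: two stacked white paint dishes, 56 mm across, 34 mm high, standing near the stand beside its round arm; origin under its centre
- wood_cup: bystander: wooden cup, 56 mm across, 65 mm high, standing near the stand beside its square arm; origin under its centre
- glass_jar: bystander: glass jar, 72 mm across, 85 mm high; origin under its centre
- water_bottle: bystander: closed bottle, 64 mm across, 200 mm high; origin under its centre
- brush: bystander: broad soft brush lying on the table, 220 mm long, 32 mm thick; origin on the table under its metal ferrule

How it is judged:
On the way, in this order (a step that is already met when the one before it is completed fails the run):
1. the round corner's pointer is kept level with its mark, the square corner at rest (z of pointer_round in the frame of mark_round between -0.004 and 0.004 m and value of joint tilt_square below 0.03 rad), for 0.9 s.
2. the round corner is let go and has sprung back (value of joint each of tilt_round, tilt_square below 0.015 rad), for 0.2 s.
3. the square corner's pointer is kept level with its mark, the round corner at rest (z of pointer_square in the frame of mark_square between -0.004 and 0.004 m and value of joint tilt_round below 0.03 rad), for 0.9 s.
At the end, for the whole second after the job is handed in: Round corner first, then the square: pointer within 4 mm of its mark for 0.9 s, other corner within 0.03 rad of rest. At the end both corners are sprung back (tilt below 0.015 rad), and at rest, no bystander moved 20 mm (all of step 2 and velocity of joint each of tilt_round, tilt_square below 0.05 rad/s and distance of each of dish_stack, paint_dish, wood_cup, glass_jar, water_bottle, brush from where it was at the start of the episode below 0.02 m); the robot touches nothing.
It fails at once if a pointer goes more than 9 mm below its mark (z of pointer_round in the frame of mark_round below -0.009 m or z of pointer_square in the frame of mark_square below -0.009 m).
It fails at once if the panel is touched by the robot (contact force between any of the fingers, the arm and panel above 0.5 N).
It fails at once if a bystander is moved 20 mm or lifted (distance of any of dish_stack, paint_dish, wood_cup, glass_jar, water_bottle, brush from where it was at the start of the episode above 0.02 m).
It also fails if it takes over 64 s, if anything falls off the work surface, if the arm or the gripper's body presses on something with over 40 N, if the wrist force passes 120 N, or if a joint passes its speed limit or range.

### The arm

A 7-joint arm with a two-finger parallel gripper is mounted at the origin on the work surface. World frame = base frame: x ahead of the robot, y to its left, z up, the work surface at z = 0. Lengths are in m, angles in rad, forces in N, time in s.
With the tool pointing down it reaches from about 0.425 to 0.925 m from the base axis. Payload 6.8 kg.
Tool frame: the origin (TCP) lies midway between the tips of the shut fingers; the grasp point (between the pads) lies 19 mm behind it (grip_point_offset is the distance from the TCP to the grasp point, in m); y points along the fingers, x is the direction in which the jaws open and shut, and the axes are right-handed (so a half turn about y gives the same grasp; the last joint's range is limited). The gripper opens to 85 mm and grips with 20 to 120 N. Pads are 22 mm wide; open, the fingers measure 114 mm over their backs; the gripper's body (76 mm by 85 mm) begins 54 mm behind the grasp point. The pads swing forward as they close: fully open they stand 13 mm farther back than shut.
Start: joints at [-1.45, 0.477, 0.022, 1.555, -0.011, 1.109, -0.083], TCP at [0.153, 0.657, 0.231] pointing down, gripper open.
Joint ranges: [-2.96, 2.96], [-0.34, 2.1], [-1.41, 1.46], [0.24, 2.44], [-1.37, 4.51], [0.17, 1.92], [-2.96, 2.96]. Speed limits (rad/s): [2.39, 2.39, 3.14, 3.14, 3.14, 3.14, 3.14].

### API

Orientations are given as a unit quaternion [w, x, y, z].
In Python, from station import get_obs, read_camera, hand_in, grip_point_offset gives the robot as it stands.
- The arm moves only by the tool play_rows, never from a script. Its argument "increments" is a list of rows, each a list of 2 entries, a list of its own where there are three numbers: the shift along the tool's x, y, z in m, then the turn, a rotation vector about the tool's x, y, z in degrees. In form: [[[tx, ty, tz], [ax, ay, az]], ...]. A call has 1 to 20 rows; each row shifts and turns the commanded pose from where the row before left it, along the tool's axes as they then stand; what a row does not reach is not made up. A row lasts 1/12 s, in which the tool goes at most 41.7 mm and 7.16 degrees, less where a joint would pass 70% of its speed; a pose out of reach is approached as far as the arm can. A call with a gripper value outside its range is refused whole. "gripper" is the finger opening in m, from 0 to 0.0854, set as the call begins (left out, the last holds). The fingers move at their own pace and stop on an object; "grip_force" is the grip in N (left out, the last holds). Time passes only in rows, so rows that do not move let the fingers close. It gives the time, the measured TCP pose, the force and the opening at its end, in the units of the state.
- get_obs(): the state, without advancing time (a new reading comes with each control period).
- read_camera(name): name is "scene" or "side" or "wrist"; returns a dict with "color" (384x512x3 uint8, red, green, blue), "range_z" (384x512 float32, m along the optical axis (not along the pixel's ray), 0 where there is no reading), "intrinsics" (3x3 intrinsics, pixels), "dist_coeffs" ([k1, k2, p1, p2, k3] as OpenCV has them; the pictures are not rectified), "R" (3x3) and "t" (3): a world point X has camera coordinates R X + t; the wrist camera has in their place "hand_eye" (4x4, takes a point from camera to tool coordinates, whose origin is the TCP and whose axes are the tool frame's). Camera axes: x right, y down, z forward; pixel columns grow to the right and rows downward; lengths in m; the calibration is good to about 2 mm. A picture is of the moment at which its call begins: read the wrist's pose just before it.
- hand_in(): hands the job in, once; it reports no verdict.
The state is a dict: "t": time; "q": joint angles; "joint_vel": joint speeds; "joint_torque": joint torques, N m; "eef_pos": TCP position; "tool_rot": TCP orientation; "contact_force": force on the tool from outside, world axes, zero at the start; "torque": the same for the moment, N m; "gripper_width": opening from 0.0 (shut) to 1.0 (fully open).
Only numpy, scipy, OpenCV 4.12 (cv2) and the standard library are available. Lean on these libraries where they do the work, as an engineer would, in place of code of your own. Each camera call takes 0.05 s, during which the arm holds its last target. There are 200 camera calls.

## Working session

There is one attempt and no reset: what is moved stays moved. The work goes in short steps, Python scripts to look and compute and a tool call to move; the robot and the scene stay as the last step left them, time stands still between calls to the robot, and variables do not carry over. Pictures are saved under pics/ and viewed, about 8 in all and at most 12, crops included, and the job is handed in when it is done.

Besides the shell and the picture viewer there is one more tool, called after ">>>" as a command line: name --argument value ..., lists and objects as JSON in quotes. play_rows: Moves the arm, as the interface text tells. Its arguments: {"type":"object","properties":{"increments":{"type":"array","items":{"type":"array"}},"gripper":{"type":"number"},"grip_force":{"type":"number"}},"required":["increments"]}

```bash
mkdir -p pics; cat > h.py <<'E'
import numpy as np, cv2
from scipy.spatial.transform import Rotation as Ro
from station import *
def cam(n):
    o=get_obs(); c=read_camera(n)
    if n=='wrist':
        w,x,y,z=o['tool_rot']; T=np.eye(4); T[:3,:3]=Ro.from_quat([x,y,z,w]).as_matrix(); T[:3,3]=o['eef_pos']
        M=np.linalg.inv(T@np.array(c['hand_eye'])); c['R'],c['t']=M[:3,:3],M[:3,3]
    c['R']=np.array(c['R']);c['t']=np.array(c['t']);c['K']=np.array(c['intrinsics'],float);c['d']=np.array(c['dist_coeffs'],float)
    return c
def ray(c,u,v):
    p=cv2.undistortPoints(np.array([[[u,v]]],float),c['K'],c['d'])[0,0]
    return -c['R'].T@c['t'], c['R'].T@np.array([p[0],p[1],1.])
def onz(c,u,v,z):
    o,d=ray(c,u,v); return o+d*(z-o[2])/d[2]
def proj(c,X):
    return cv2.projectPoints(np.array([X],float),cv2.Rodrigues(c['R'])[0],c['t'],c['K'],c['d'])[0][0,0]
def world(c,u,v):
    o,d=ray(c,u,v); return o+d*c['range_z'][int(round(v)),int(round(u))]
E
python3 - <<'E'
from h import *
o=get_obs(); print(o['t'],o['eef_pos'],o['tool_rot'],o['contact_force'])
ims=[]
for n in ['scene','side','wrist']:
    c=cam(n); np.save(f'{n}.npy',c,allow_pickle=True); ims.append(c['color'][...,::-1]); print(n,-c['R'].T@c['t'])
cv2.imwrite('pics/a.png',cv2.resize(np.hstack(ims[:2]),(800,300)))
cv2.imwrite('pics/s.png',ims[0]); cv2.imwrite('pics/d.png',ims[1]); cv2.imwrite('pics/w.png',ims[2])
E
```

```text
0.0 [0.1529722  0.65684546 0.23034046] [-0.55339156  0.55423164  0.43918411 -0.44011634] [0.62851605 0.02873742 0.33801861]
scene [ 1.35807866 -0.43947496  0.73508171]
side [-0.16134878  1.06192073  1.2471587 ]
wrist [0.07458655 0.67565162 0.37299169]
```

View pics/s.png

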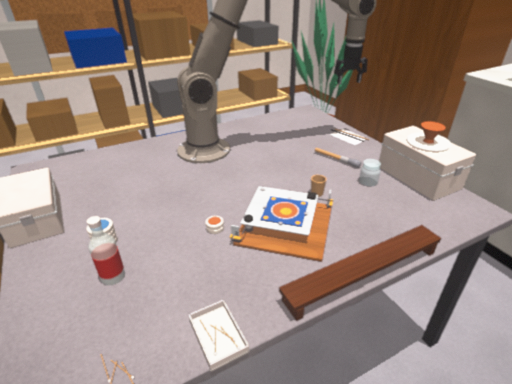

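View pics/d.png

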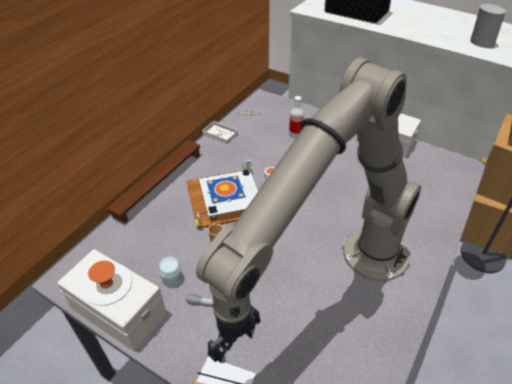

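Scene: stand around (285,215), with one pad near (249,218), the other near (311,200), and scales at (236,232) and (330,200). I'll zoom in on both.

```bash
python3 - <<'E'
from h import *
a=cv2.imread('pics/s.png')[170:260,200:350]; b=cv2.imread('pics/d.png')[145:245,180:290]
cv2.imwrite('pics/z.png',np.vstack([cv2.resize(a,(500,300),interpolation=cv2.INTER_CUBIC),cv2.resize(b,(330,300),interpolation=cv2.INTER_CUBIC).copy() if 0 else cv2.copyMakeBorder(cv2.resize(b,(330,300),interpolation=cv2.INTER_CUBIC),0,0,0,170,cv2.BORDER_CONSTANT)]))
for n in ['scene','side']:
    c=np.load(n+'.npy',allow_pickle=True).item(); x0,y0,x1,y1=(225,180,345,250) if n=='scene' else (195,155,285,235)
    g=c['color'].max(2); m=np.zeros(g.shape,np.uint8); m[y0:y1,x0:x1]=(g[y0:y1,x0:x1]<50)
    k,l,s,ce=cv2.connectedComponentsWithStats(m)
    for i in range(1,k):
        if s[i,4]>8: u,v=ce[i]; print(n,ce[i].round(1),s[i],onz(c,u,v,.063).round(3),world(c,u,v).round(3))
E
```

```text
side [245.6 172.1] [244 171   4   3  11] [ 0.595 -0.071  0.063] [ 0.594 -0.069  0.065]
side [212.4 209.2] [210 207   6   5  20] [0.588 0.17  0.063] [0.586 0.172 0.066]
```

View pics/z.png

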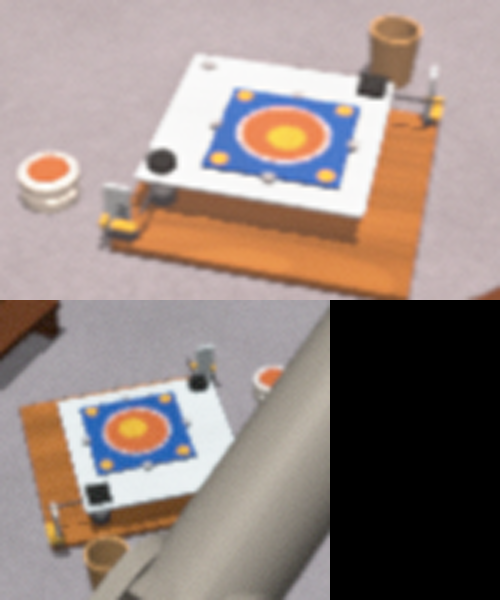

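The zoom shows the round pad at scene pixel (248.6,218) and the square pad at (311.6,195). In the side view they are at (245.6,172) and (212.4,209). I'll derive the frame and check it.

```bash
python3 - <<'E'
from h import *
s=np.load('scene.npy',allow_pickle=True).item(); d=np.load('side.npy',allow_pickle=True).item(); w=np.load('wrist.npy',allow_pickle=True).item()
print(onz(s,248.6,218,.063),onz(s,311.6,195.2,.063))
R=np.array([.595,-.071]);S=np.array([.588,.17])
m=(R+S)/2;h=(S-R)/2;P=m+np.array([-h[1],h[0]]) ; print('P',P,'ball proj',proj(s,[*P,.05]),np.linalg.norm(R-P))
print('panel',proj(s,[*(P+70/170*(R-P+S-P)),.058]),proj(d,[*(P+70/170*(R-P+S-P)),.058]))
for n,X in (('R',R),('S',S)):
    T=P+(X-P)*234/170; print(n,'tip',T,(proj(s,[*T,.05])-[200,170])*10/3)
o=get_obs();q=o['tool_rot'];M=Ro.from_quat([*q[1:],q[0]]).as_matrix();print('tool\n',M.round(3));print('wristcam axes(cols in world)\n',w['R'].T.round(3)); print(w['hand_eye'],w['K'].round(0),grip_point_offset)
E
```

```text
[ 0.59966525 -0.07409212  0.063     ] [0.5916966 0.1660692 0.063    ]
P [0.471 0.046] ball proj [262.84348217 190.30289989] 0.170484603410396
panel [278.17538422 202.98061763] [234.36007074 192.5931238 ]
R tip [ 0.64168235 -0.11504706] [142.37633475 211.44008829]
S tip [0.63204706 0.21668235] [435.89642469 101.0132078 ]
tool
 [[ 0.227 -0.    -0.974]
 [ 0.974 -0.001  0.227]
 [-0.001 -1.    -0.   ]]
wristcam axes(cols in world)
 [[ 0.227  0.923  0.312]
 [ 0.974 -0.215 -0.073]
 [-0.001  0.32  -0.947]]
[[ 9.99999637e-01 -5.30843741e-04  6.66432985e-04  2.47166159e-04]
 [-8.01248495e-04 -3.19961185e-01  9.47430313e-01 -1.42587387e-01]
 [-2.89704764e-04 -9.47430503e-01 -3.19961494e-01  8.06015295e-02]
 [ 0.00000000e+00  0.00000000e+00  0.00000000e+00  1.00000000e+00]] [[284.   0. 253.]
 [  0. 284. 193.]
 [  0.   0.   1.]] 0.0187
```

>>> play_rows --increments '[[[-0.019, 0.0016, -0.0187], [0, 0, 0]], [[-0.019, 0.0016, -0.0187], [0, 0, 0]], [[-0.019, 0.0016, -0.0187], [0, 0, 0]], [[-0.019, 0.0016, -0.0187], [0, 0, 0]], [[-0.019, 0.0016, -0.0187], [0, 0, 0]], [[-0.019, 0.0016, -0.0187], [0, 0, 0]], [[-0.019, 0.0016, -0.0187], [0, 0, 0]], [[-0.019, 0.0016, -0.0187], [0, 0, 0]], [[-0.019, 0.0016, -0.0187], [0, 0, 0]], [[-0.019, 0.0016, -0.0187], [0, 0, 0]], [[-0.019, 0.0016, -0.0187], [0, 0, 0]], [[-0.019, 0.0016, -0.0187], [0, 0, 0]], [[-0.019, 0.0016, -0.0187], [0, 0, 0]], [[-0.019, 0.0016, -0.0187], [0, 0, 0]], [[-0.019, 0.0016, -0.0187], [0, 0, 0]], [[-0.019, 0.0016, -0.0187], [0, 0, 0]]]' --gripper 0

```text
t: 1.48
eef_pos: [0.3759, 0.2922, 0.2056]
tool_rot: [0.554, -0.554, -0.44, 0.44]
contact_force: [1.3, 1.3, 0.0]
gripper_width: 0.001
```

>>> play_rows --increments '[[[-0.019, 0.0016, -0.0187], [0, 0, 0]], [[-0.019, 0.0016, -0.0187], [0, 0, 0]], [[-0.019, 0.0016, -0.0187], [0, 0, 0]], [[-0.019, 0.0016, -0.0187], [0, 0, 0]], [[-0.019, 0.0016, -0.0187], [0, 0, 0]], [[-0.019, 0.0016, -0.0187], [0, 0, 0]], [[-0.019, 0.0016, -0.0187], [0, 0, 0]], [[-0.019, 0.0016, -0.0187], [0, 0, 0]], [[-0.019, 0.0016, -0.0187], [0, 0, 0]], [[-0.019, 0.0016, -0.0187], [0, 0, 0]], [[-0.019, 0.0016, -0.0187], [0, 0, 0]], [[-0.019, 0.0016, -0.0187], [0, 0, 0]], [[-0.019, 0.0016, -0.0187], [0, 0, 0]], [[-0.019, 0.0016, -0.0187], [0, 0, 0]], [[-0.019, 0.0016, -0.0187], [0, 0, 0]], [[-0.019, 0.0016, -0.0187], [0, 0, 0]]]'

```text
t: 2.82
eef_pos: [0.5983, -0.0715, 0.1798]
tool_rot: [0.554, -0.554, -0.44, 0.44]
contact_force: [0.6, 0.1, 0.9]
gripper_width: -0.001
```

>>> play_rows --increments '[[[0, 0, 0], [0, 6.8, 0]], [[0, 0, 0], [0, 6.8, 0]], [[0, 0, 0], [0, 6.8, 0]], [[0, 0, 0], [0, 6.8, 0]], [[0, 0, 0], [0, 6.8, 0]], [[0, 0, 0], [0, 6.8, 0]], [[0, 0, 0], [0, 6.8, 0]], [[0, 0, 0], [0, 6.8, 0]], [[0, 0, 0], [0, 6.8, 0]], [[0, 0, 0], [0, 6.8, 0]], [[0, 0, 0], [0, 6.8, 0]], [[0, 0, 0], [0, 6.8, 0]], [[0, 0, 0], [0, 6.8, 0]], [[0, 0, 0], [0, 6.8, 0]], [[0, 0, 0], [0, 6.8, 0]], [[0, 0, 0], [0, 6.8, 0]], [[0, 0, 0], [0, 6.8, 0]], [[0, 0, 0], [0, 6.8, 0]], [[0, 0, 0], [0, 0, 0]], [[0, 0, 0], [0, 0, 0]]]'

```text
t: 4.48
eef_pos: [0.5978, -0.0702, 0.1797]
tool_rot: [-0.652, 0.653, -0.272, 0.272]
contact_force: [0.1, -0.2, 0.1]
gripper_width: -0.002
```

```bash
python3 - <<'E'
from h import *
o=get_obs(); print(o['t'],o['eef_pos'],o['q'],o['contact_force']);q=o['tool_rot'];M=Ro.from_quat([*q[1:],q[0]]).as_matrix();print(M.round(3))
c=cam('wrist'); np.save('w1.npy',c,allow_pickle=True); cv2.imwrite('pics/w1.png',c['color'][...,::-1])
E
```

```text
4.4833 [ 0.59782708 -0.07024301  0.17974941] [-0.63787536  0.56605723  0.91736782  1.82955317 -0.52568506  1.01124477
 -0.29531812] [ 0.10128754 -0.15447863  0.12939846]
[[ 0.703 -0.001  0.711]
 [-0.711 -0.     0.703]
 [-0.    -1.    -0.001]]
```

View pics/w1.png

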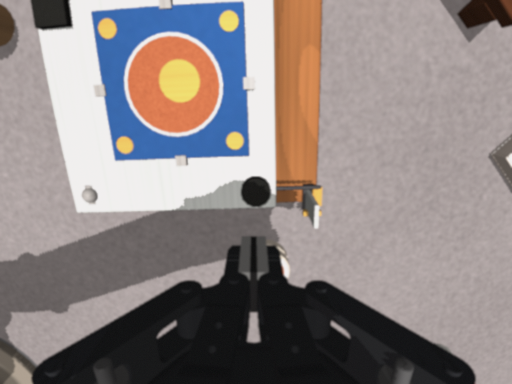

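The wrist image shows the round pad at (256,191), its pointer running to about (319,187), the scale at (313,205) with brass at about (317,195), the square pad at (50,12) and the ball at (90,195).

```bash
python3 - <<'E'
from h import *
c=np.load('w1.npy',allow_pickle=True).item()
g=c['color'].max(2); m=np.zeros(g.shape,np.uint8); m[170:212,235:278]=g[170:212,235:278]<45
k,l,s,ce=cv2.connectedComponentsWithStats(m)
for i in range(1,k):
    if s[i,4]>100:
        u,v=ce[i]; print(ce[i],s[i],onz(c,u,v,.063),world(c,u,v))
print('ball',onz(c,90,195,.06))
H=np.zeros((46,70))
for i,v in enumerate(range(178,232,2)):
    print(v,[int(round(world(c,u,v)[2]*1000)) for u in range(284,328,2)])
z=c['color'][170:235,270:335,::-1]; cv2.imwrite('pics/z1.png',cv2.resize(z,(585,585),interpolation=cv2.INTER_CUBIC))
E
```

```text
[255.19966722 191.29450915] [242 178  27  28 601] [ 0.59881527 -0.07371803  0.063     ] [ 0.59909622 -0.07342741  0.0642297 ]
ball [0.47924836 0.04025797 0.06      ]
178 [13, 15, 15, 14, 14, 14, 13, 13, 15, 14, 14, 13, 14, 14, 14, 15, 11, 0, 0, 0, 0, 0]
180 [15, 14, 15, 13, 16, 14, 13, 14, 14, 14, 13, 15, 13, 14, 12, 14, 12, 0, 0, 0, -1, 0]
182 [14, 14, 15, 15, 14, 13, 13, 14, 14, 13, 15, 14, 14, 13, 14, 14, 0, 0, 0, 0, -1, 1]
184 [13, 14, 14, 15, 15, 14, 13, 14, 14, 13, 17, 17, 17, 17, 18, 15, -1, 0, -1, 0, -1, -1]
186 [50, 51, 50, 51, 52, 51, 50, 52, 52, 52, 52, 52, 51, 51, 52, 52, 51, 51, 51, -1, 0, 0]
188 [52, 52, 52, 52, 52, 51, 52, 52, 52, 52, 53, 52, 51, 52, 52, 51, 52, 51, 34, 1, 0, -1]
190 [15, 15, 14, 14, 15, 14, 15, 14, 14, 14, 19, 21, 24, 23, 34, 33, 34, 34, 34, 0, -1, 1]
192 [15, 14, 14, 12, 14, 15, 15, 14, 13, 14, 20, 22, 30, 30, 34, 34, 33, 35, 34, 0, 0, 1]
194 [15, 14, 15, 14, 13, 12, 14, 14, 14, 14, 20, 22, 33, 36, 35, 34, 33, 35, 33, 1, -2, 2]
196 [13, 15, 14, 15, 15, 13, 14, 14, 15, 15, 20, 21, 33, 42, 44, 34, 33, 34, 34, 0, 0, 0]
198 [15, 14, 13, 15, 14, 15, 15, 1
[... 659 characters left out ...]
, 0, 0, 1, 0, -1, 0, -1, 37, 37, 37, 52, 62, 70, 70, 37, 37, 1, 0, 0]
216 [0, 0, 0, 0, -1, 0, 0, 0, -1, 0, 35, 36, 37, 51, 63, 71, 69, 1, 1, 0, 0, -1]
218 [1, -1, 1, -1, 0, 0, -1, -1, 1, 0, 0, 1, 1, 53, 63, 70, 69, -1, 1, 1, 0, -2]
220 [0, 0, 0, 0, 0, -1, 0, 1, -1, 0, 1, 0, 1, 55, 64, 69, 69, 0, 0, 0, 0, 0]
222 [1, 0, 0, 1, -1, 1, 0, -1, 1, 0, 0, 0, -1, -1, 63, 70, 70, -2, 0, 0, 0, 0]
224 [0, 0, 1, -1, 0, 0, 0, 0, 0, 0, -1, 0, 0, 0, 64, 70, 70, -2, 0, 0, 0, 0]
226 [-1, -1, 0, 1, -1, -1, 1, -1, 0, 0, 0, 0, -1, 1, 0, 70, 71, 0, -1, -1, 0, 1]
228 [0, -1, 0, 1, 0, -2, 1, 0, 0, -2, 1, 1, 0, 0, 0, 70, 1, 0, 0, 0, 1, 0]
230 [0, 0, 0, 1, -1, 1, -1, 0, 322, -1, 0, 0, -1, -1, -1, 0, 0, 0, 0, -1, 0, 0]
```

View pics/z1.png

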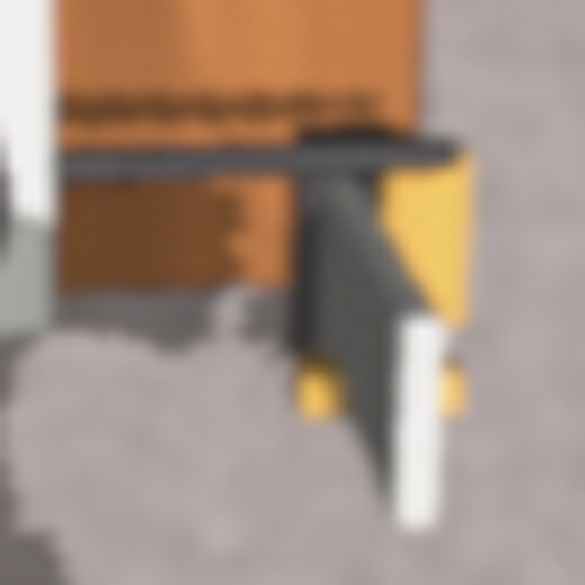

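Depth reads the scale top at 70 mm and the pointer top at 52 mm (centre 50), both as given. The tab top is at 34 mm, so the mark is at 32.5 mm: the pointer has to sink 17.5 mm and the pad 12.8 mm. I'll descend to just above the pad.

>>> play_rows --increments '[[[0.003, 0.009, -0.0016], [0, 0, 0]], [[0, 0.009, 0], [0, 0, 0]], [[0, 0.009, 0], [0, 0, 0]], [[0, 0.009, 0], [0, 0, 0]], [[0, 0.009, 0], [0, 0, 0]], [[0, 0.009, 0], [0, 0, 0]], [[0, 0.009, 0], [0, 0, 0]], [[0, 0.009, 0], [0, 0, 0]], [[0, 0.009, 0], [0, 0, 0]], [[0, 0.009, 0], [0, 0, 0]], [[0, 0.009, 0], [0, 0, 0]], [[0, 0.009, 0], [0, 0, 0]], [[0, 0.002, 0], [0, 0, 0]], [[0, 0, 0], [0, 0, 0]], [[0, 0, 0], [0, 0, 0]]]'

```text
t: 5.78
eef_pos: [0.5991, -0.0739, 0.0702]
tool_rot: [-0.652, 0.652, -0.273, 0.274]
contact_force: [-0.1, -0.3, 0.3]
gripper_width: -0.003
```

>>> play_rows --increments '[[[0, 0.002, 0], [0, 0, 0]], [[0, 0.002, 0], [0, 0, 0]], [[0, 0.002, 0], [0, 0, 0]], [[0, 0.002, 0], [0, 0, 0]], [[0, 0.002, 0], [0, 0, 0]], [[0, 0.002, 0], [0, 0, 0]], [[0, 0, 0], [0, 0, 0]], [[0, 0, 0], [0, 0, 0]], [[0, 0, 0], [0, 0, 0]]]'

```text
t: 6.53
eef_pos: [0.5991, -0.0738, 0.0583]
tool_rot: [0.652, -0.652, 0.273, -0.274]
contact_force: [0.5, -1.1, 2.8]
gripper_width: -0.0
```

```bash
cat > tip.py <<'E'
from h import *
import sys
c=cam('wrist'); np.save(sys.argv[1]+'.npy',c,allow_pickle=True); cv2.imwrite(f'pics/{sys.argv[1]}.png',c['color'][...,::-1])
o=get_obs(); print(o['t'],o['eef_pos'],o['contact_force'])
X=np.array([float(sys.argv[2]),float(sys.argv[3]),.04]); u,v=proj(c,X); print(u,v)
for V in range(int(v)-28,int(v)+30,3):
    print(V,[int(round(world(c,U,V)[2]*1000)) for U in range(max(0,int(u)-30),min(511,int(u)+31),3)])
E
python3 tip.py w2 0.645 -0.119
```

```text
6.5833 [ 0.59910921 -0.07381545  0.05828132] [0.02965538 0.13682577 2.31302103]
352.5104345832326 235.46473371516345
207 [13, 13, 14, 14, 14, 14, 15, 13, 14, 0, -1, 0, 0, 0, 0, 0, -1, 1, 0, 0, 0]
210 [14, 14, 14, 14, 14, 14, 14, 13, 14, 0, -1, -1, 0, 0, 0, 1, 0, 0, -1, 0, 1]
213 [15, 13, 15, 14, 14, 15, 14, 15, 13, 0, 0, 0, 0, 1, -1, 0, 0, 0, 1, 0, 0]
216 [14, 14, 14, 14, 14, 14, 14, 14, 14, 1, 0, 1, 1, 0, -1, 0, 0, 0, 1, 1, 0]
219 [13, 13, 13, 14, 14, 13, 15, 14, 12, 0, 1, 0, -1, 1, 0, 0, 1, 0, 0, 0, 1]
222 [15, 15, 14, 14, 13, 14, 15, 14, 13, 0, 0, 0, -1, 1, 0, 1, 0, 0, -1, -1, 0]
225 [14, 13, 13, 13, 14, 14, 13, 14, 13, 2, 0, 0, 0, 0, 0, 0, 1, 0, 0, 0, 1]
228 [15, 15, 14, 14, 14, 14, 14, 14, 14, 0, 0, 0, 0, 1, -1, -1, 0, -1, 0, 0, 0]
231 [13, 17, 18, 17, 19, 17, 18, 14, 12, 0, -1, 0, -1, 2, 0, 1, 0, 0, 0, 0, -1]
234 [14, 16, 19, 20, 20, 20, 19, 20, 0, 0, 0, 0, 0, 0, 0, 0, 0, 0, 1, 0, 0]
237 [13, 18, 21, 20, 20, 20, 19, 15, 0, 31, 31, 32, 0, 0, 1, 0, 0, -1, 0, 1, 0]
240 [14, 17, 20, 22, 47, 47, 47, 48, 48, 48, 48, 49, 48, 0, -1, 0, 0, 0, -2, 1, 0]
243 [50, 49, 49, 49, 50, 49, 49, 49, 49, 50, 49, 50, 49, 0, 0, 0, 0, 1, -1, -1, 0]
246 [51, 49, 50, 50, 49, 49, 48, 34, 35, 34, 35, 34, 0, -1, -1, 0, 1, 0, -2, -1, -1]
249 [13, 19, 21, 24, 31, 34, 36, 34, 34, 35, 34, 34, 0, 1, -1, 0, 0, -1, -1, 0, 0]
252 [14, 18, 19, 25, 30, 37, 40, 39, 34, 34, 34, 33, 0, 0, 0, -1, 0, 1, 0, 0, 0]
255 [13, 20, 19, 24, 31, 38, 43, 44, 35, 34, 34, 33, 0, 1, 0, -1, 0, 0, 0, -1, -1]
258 [0, 19, 20, 25, 32, 39, 44, 46, 46, 34, 33, 35, -1, -1, 0, 1, 0, 0, 0, 0, 0]
261 [1, 20, 20, 26, 32, 39, 44, 51, 49, 51, 35, 33, -1, 0, 1, -1, 0, -1, 0, 0, 0]
264 [0, 20, 20, 26, 32, 38, 46, 51, 53, 53, 34, 34, 0, 0, 0, 0, 0, 1, 0, -1, 0]
```

>>> play_rows --increments '[[[0, 0.0015, 0], [0, 0, 0]], [[0, 0.0015, 0], [0, 0, 0]], [[0, 0.0015, 0], [0, 0, 0]], [[0, 0.0015, 0], [0, 0, 0]], [[0, 0.0015, 0], [0, 0, 0]], [[0, 0.0015, 0], [0, 0, 0]], [[0, 0.001, 0], [0, 0, 0]], [[0, 0, 0], [0, 0, 0]], [[0, 0, 0], [0, 0, 0]], [[0, 0, 0], [0, 0, 0]]]'

```text
t: 7.42
eef_pos: [0.5992, -0.0739, 0.0482]
tool_rot: [-0.652, 0.652, -0.273, 0.274]
contact_force: [0.6, -1.1, 4.0]
gripper_width: 0.003
```

```bash
python3 tip.py w3 0.645 -0.119
```

```text
7.4667 [ 0.59918753 -0.07387418  0.04822141] [ 1.36663179 -0.98552705  4.2627003 ]
357.77322750324805 243.0470911086469
215 [14, 14, 13, 14, 15, 13, 14, 14, 14, 0, 1, 0, 1, 0, -1, 1, 0, 0, 0, 0, 1]
218 [14, 14, 14, 14, 13, 14, 14, 13, 13, -1, 0, 0, 0, -1, 0, 0, 1, -1, -1, 1, 0]
221 [15, 191, 14, 15, 14, 14, 14, 14, 13, 1, 0, 0, 0, -1, 1, 0, 0, 0, 0, -1, -1]
224 [14, 14, 14, 15, 15, 13, 13, 15, 13, 0, 0, 0, -1, 0, 0, 1, 0, 0, 0, -1, -1]
227 [14, 14, 15, 14, 16, 14, 14, 13, 12, 1, 0, -1, 1, 0, 0, 1, -1, -1, 1, 1, 0]
230 [14, 15, 13, 14, 14, 14, 15, 14, 0, 0, -1, 0, 0, -1, 0, -1, -1, 0, -1, 0, 0]
233 [13, 14, 14, 13, 14, 14, 13, 15, 0, -1, 0, 0, 1, -1, -1, 0, 0, 0, -1, 0, 0]
236 [13, 15, 15, 15, 16, 16, 16, 15, 0, 0, 1, 0, 0, 1, -1, 0, 0, 1, -1, -1, 0]
239 [37, 37, 36, 36, 36, 37, 35, 37, 37, 36, 37, 0, 0, 0, 0, -1, -1, 1, -1, 0, 0]
242 [38, 37, 38, 37, 38, 37, 37, 38, 38, 39, 0, 0, 0, 0, -1, -1, -1, 0, 0, 0, 0]
245 [37, 39, 37, 20, 19, 20, 21, 31, 32, 33, 33, 34, 33, 0, 0, 0, 0, 0, -1, 0, 0]
248 [14, 20, 20, 23, 23, 19, 20, 34, 34, 34, 34, 33, 34, 0, 0, 0, 0, 1, 0, -1, 1]
251 [16, 21, 19, 25, 28, 28, 20, 33, 34, 35, 34, 34, 35, 0, -1, -1, -1, -1, 0, 0, -1]
254 [15, 19, 19, 26, 32, 31, 32, 33, 34, 33, 34, 34, 0, 0, 0, -1, -1, 1, 0, 1, 0]
257 [191, 20, 20, 26, 32, 36, 35, 34, 33, 34, 34, 33, 0, -1, 0, 0, -1, 0, 0, 1, 0]
260 [16, 21, 21, 26, 32, 38, 39, 38, 34, 34, 34, 34, 1, 0, -1, 0, 0, 0, 0, 0, -1]
263 [17, 20, 21, 28, 34, 38, 43, 43, 34, 34, 35, 34, 0, 1, -1, 0, -1, 0, -1, 1, 0]
266 [17, 20, 21, 28, 34, 39, 44, 46, 45, 34, 34, 33, 0, -1, -1, 1, 0, -1, -1, 0, 0]
269 [17, 19, 22, 28, 35, 39, 45, 48, 48, 34, 34, 35, 0, 0, 0, 0, 0, 0, 1, -1, -1]
272 [17, 20, 22, 29, 33, 40, 45, 52, 52, 52, 34, 34, 0, 0, -1, 0, -1, 0, 0, 1, -1]
```

The pointer top is about 37.3 mm against a target of about 34.7, so press 2 mm more and hold.

>>> play_rows --increments '[[[0, 0.001, 0], [0, 0, 0]], [[0, 0.001, 0], [0, 0, 0]], [[0, 0, 0], [0, 0, 0]], [[0, 0, 0], [0, 0, 0]], [[0, 0, 0], [0, 0, 0]], [[0, 0, 0], [0, 0, 0]], [[0, 0, 0], [0, 0, 0]], [[0, 0, 0], [0, 0, 0]]]'

```text
t: 8.13
eef_pos: [0.5991, -0.0738, 0.0462]
tool_rot: [-0.652, 0.652, -0.273, 0.274]
contact_force: [1.5, -2.0, 4.8]
gripper_width: 0.003
```

```bash
python3 tip.py w4 0.645 -0.119 | sed -n '1,2p;8,16p'; python3 - <<'E'
import cv2; a=cv2.imread('pics/w4.png')[130:290,240:420]; cv2.imwrite('pics/z4.png',cv2.resize(a,(600,533),interpolation=cv2.INTER_CUBIC))
E
```

```text
8.1833 [ 0.59910395 -0.07381364  0.04617847] [ 1.80952546 -2.20401689  5.67776393]
359.1085495223706 244.6679427544822
231 [13, 15, 13, 14, 14, 13, 15, 14, 1, 0, -1, 0, 0, 189, -1, -1, 0, 0, 0, 0, -1]
234 [13, 14, 14, 13, 13, 14, 14, 14, 0, 1, 0, 0, -1, 0, 0, 1, 0, -1, 0, 0, 1]
237 [14, 15, 14, 16, 15, 16, 14, 13, 33, 0, 0, 0, -1, 0, -1, -1, 0, 0, 0, -1, 0]
240 [35, 35, 35, 35, 35, 35, 35, 35, 35, 34, 0, -2, 0, 1, 0, 0, -1, 0, 0, 0, 0]
243 [35, 35, 36, 35, 35, 36, 35, 12, 0, 0, 0, 1, -1, -1, 0, 0, 0, -1, -1, 0, 1]
246 [16, 21, 20, 20, 20, 20, 19, 32, 32, 31, 33, 33, 0, 0, -1, 0, 0, 189, 0, -1, 0]
249 [18, 21, 21, 24, 23, 19, 20, 35, 34, 35, 34, 35, -2, 0, 0, 0, 1, -1, 0, 0, 0]
252 [17, 20, 21, 27, 27, 27, 19, 34, 34, 35, 34, 34, 0, -1, 0, 1, 0, 0, 0, 0, 0]
255 [18, 20, 21, 29, 31, 31, 20, 34, 35, 34, 34, 34, -1, -1, 0, 0, -1, 0, 0, 0, 1]
```

View pics/z4.png

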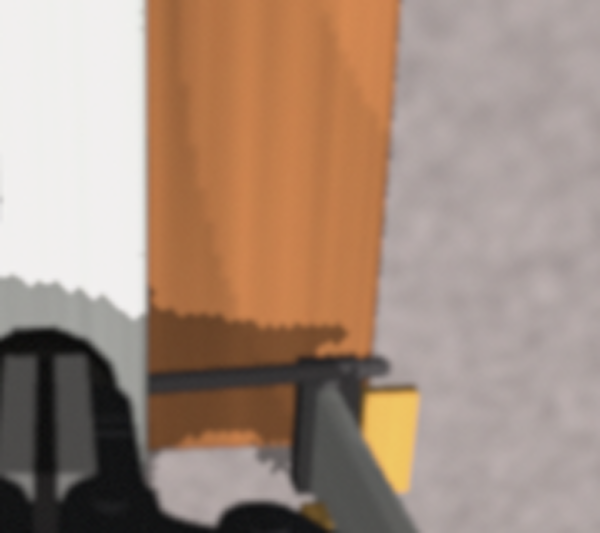

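The picture shows the tip at the tab's level, just beside it. Depth gives pointer top 35.2 mm and tab top 34.3 mm, so their centres are within 1 mm. I'll hold 1.4 s, release, and move to the square pad.

>>> play_rows --increments '[[[0, 0, 0], [0, 0, 0]], [[0, 0, 0], [0, 0, 0]], [[0, 0, 0], [0, 0, 0]], [[0, 0, 0], [0, 0, 0]], [[0, 0, 0], [0, 0, 0]], [[0, 0, 0], [0, 0, 0]], [[0, 0, 0], [0, 0, 0]], [[0, 0, 0], [0, 0, 0]], [[0, 0, 0], [0, 0, 0]], [[0, 0, 0], [0, 0, 0]], [[0, 0, 0], [0, 0, 0]], [[0, 0, 0], [0, 0, 0]], [[0, 0, 0], [0, 0, 0]], [[0, 0, 0], [0, 0, 0]], [[0, 0, 0], [0, 0, 0]], [[0, 0, 0], [0, 0, 0]], [[0, 0, 0], [0, 0, 0]]]'

```text
t: 9.6
eef_pos: [0.599, -0.0738, 0.0461]
tool_rot: [-0.652, 0.652, -0.273, 0.274]
contact_force: [2.5, -2.4, 5.0]
gripper_width: 0.0
```

>>> play_rows --increments '[[[0, -0.003, 0], [0, 0, 0]], [[0, -0.003, 0], [0, 0, 0]], [[0, -0.003, 0], [0, 0, 0]], [[0, -0.003, 0], [0, 0, 0]], [[0, -0.004, 0], [0, 0, 0]], [[0, -0.006, 0], [0, 0, 0]], [[0, -0.01, 0], [0, 0, 0]], [[0, -0.015, 0], [0, 0, 0]], [[0, -0.02, 0], [0, 0, 0]], [[0, -0.02, 0], [0, 0, 0]], [[0, -0.02, 0], [0, 0, 0]], [[0, 0, 0], [0, 0, 0]], [[0, 0, 0], [0, 0, 0]], [[0, 0, 0], [0, 0, 0]], [[0, 0, 0], [0, 0, 0]], [[0, 0, 0], [0, 0, 0]]]'

```text
t: 10.93
eef_pos: [0.5983, -0.0736, 0.1524]
tool_rot: [-0.652, 0.652, -0.274, 0.273]
contact_force: [-0.0, 0.5, 0.0]
gripper_width: -0.004
```

>>> play_rows --increments '[[[-0.016, 0, 0.015], [0, 0, 0]], [[-0.016, 0, 0.015], [0, 0, 0]], [[-0.016, 0, 0.015], [0, 0, 0]], [[-0.016, 0, 0.015], [0, 0, 0]], [[-0.016, 0, 0.015], [0, 0, 0]], [[-0.016, 0, 0.015], [0, 0, 0]], [[-0.016, 0, 0.015], [0, 0, 0]], [[-0.016, 0, 0.015], [0, 0, 0]], [[-0.016, 0, 0.015], [0, 0, 0]], [[-0.016, 0, 0.015], [0, 0, 0]], [[-0.016, 0, 0.0145], [0, 0, 0]], [[0, 0, 0], [0, 0, 0]], [[0, 0, 0], [0, 0, 0]], [[0, 0, 0], [0, 0, 0]]]'

```text
t: 12.1
eef_pos: [0.5927, 0.166, 0.1527]
tool_rot: [-0.652, 0.652, -0.274, 0.274]
contact_force: [-0.7, -0.7, -0.8]
gripper_width: 0.001
```

```bash
python3 tip.py w5 0.64 0.216; python3 - <<'E'
from h import *
c=np.load('w5.npy',allow_pickle=True).item()
p=proj(c,[.592,.1675,.063]);print('exp',p);x,y=p.astype(int)
m=np.zeros((384,512),np.uint8);g=c['color'].max(2);m[max(0,y-45):y+45,x-45:x+45]=g[max(0,y-45):y+45,x-45:x+45]<45
k,l,s,ce=cv2.connectedComponentsWithStats(m)
for i in range(1,k):
    if s[i,4]>100: print(ce[i],s[i],onz(c,*ce[i],.063),world(c,*ce[i]))
E
```

```text
12.15 [0.59286218 0.16544529 0.15292491] [-0.04702838 -0.58844292 -0.48136507]
248.75825183462038 115.98309040960432
87 [1, 0, 0, -1, 0, 2, 1, 1, -2, 0, -2, 0, 1, -1, -1, 0, -1, 0, -1, -1, 0]
90 [-1, 1, -1, 0, 1, 0, 0, 0, 2, 0, 1, -1, 0, 0, 0, -1, 0, 0, 0, 0, 1]
93 [-1, 0, 0, 1, 1, -1, 1, 2, -1, 0, 0, 1, 1, 0, -2, 0, 1, 0, 0, -1, 0]
96 [1, 0, 0, 0, 1, 0, 1, 0, 0, -2, 0, 0, 0, 0, 1, 0, 0, 1, 0, 1, 0]
99 [1, 1, 1, -1, -1, 1, 0, 0, -1, 0, -1, 0, -1, -1, 1, 1, 0, 1, 0, 1, 0]
102 [1, 0, 0, 1, 0, 0, 1, 0, 0, 0, 0, 0, -1, 0, 1, 0, -1, 0, 2, 2, 0]
105 [0, 1, -1, 1, 0, 0, 1, -1, 1, 0, 0, 0, 0, 0, -2, 0, 1, 0, 0, 1, 0]
108 [0, 0, -1, 0, -1, 0, 0, 0, 1, 1, 0, -2, 0, 0, 1, 0, 1, -1, -1, 1, -1]
111 [0, 0, 0, 0, 0, 0, -1, 0, -1, -1, 1, 0, -1, 1, 0, 0, -1, 1, -1, -2, -1]
114 [-1, -1, 0, -1, 0, 5, 26, 29, 28, 11, 12, 12, 13, 11, 12, 13, 14, 12, 14, 13, 14]
117 [0, 29, 28, 27, 28, 29, 29, 29, 28, 14, 13, 14, 14, 14, 14, 13, 14, 15, 13, 13, 15]
120 [-1, 29, 29, 28, 27, 30, 28, 29, 29, 14, 13, 14, 14, 14, 14, 13, 14, 15, 14, 13, 13]
123 [20, 27, 29, 29, 28, 28, 28, 29, 29, 15, 52, 51, 12, 14, 13, 14, 14, 13, 14, 13, 13]
126 [21, 20, 25, 27, 28, 30, 23, 20, 20, 14, 53, 51, 14, 14, 16, 15, 14, 14, 14, 13, 15]
129 [45, 52, 49, 50, 49, 50, 35, 21, 20, 14, 52, 51, 15, 15, 12, 13, 14, 13, 14, 13, 14]
132 [69, 69, 69, 70, 70, 70, 37, 19, 20, 15, 52, 52, 14, 14, 14, 12, 14, 15, 14, 14, 13]
135 [71, 69, 68, 70, 70, 71, 14, 13, 14, 13, 52, 52, 13, 13, 14, 14, 13, 13, 14, 15, 16]
138 [1, 14, 14, 13, 14, 14, 13, 13, 15, 13, 52, 52, 15, 13, 15, 14, 15, 14, 15, 15, 14]
141 [0, 14, 13, 15, 15, 14, 14, 14, 14, 14, 51, 52, 14, 14, 15, 14, 14, 14, 14, 14, 13]
144 [1, 12, 15, 14, 15, 14, 14, 13, 14, 15, 52, 52, 12, 14, 14, 14, 15, 13, 14, 14, 15]
exp [249.92893624 198.4865786 ]
[250.75767196 198.79259259] [235 183  33  32 945] [0.59230181 0.16678869 0.063     ] [0.59223656 0.16672775 0.06275113]
```

View pics/w5.png

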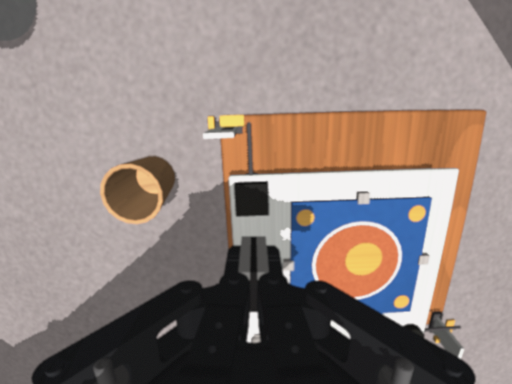

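Square pad is at (250.8,198.8) → (0.592,0.167), top 62.8 mm as expected. Its brass tab at (232,120) has its top at 28.5 mm, so the mark is at 27 mm. I'll press to short of the mark first.

>>> play_rows --increments '[[[-0.001, 0.01, 0.0004], [0, 0, 0]], [[0, 0.01, 0], [0, 0, 0]], [[0, 0.01, 0], [0, 0, 0]], [[0, 0.01, 0], [0, 0, 0]], [[0, 0.01, 0], [0, 0, 0]], [[0, 0.01, 0], [0, 0, 0]], [[0, 0.01, 0], [0, 0, 0]], [[0, 0.01, 0], [0, 0, 0]], [[0, 0.005, 0], [0, 0, 0]], [[0, 0.002, 0], [0, 0, 0]], [[0, 0.002, 0], [0, 0, 0]], [[0, 0.002, 0], [0, 0, 0]], [[0, 0.002, 0], [0, 0, 0]], [[0, 0.002, 0], [0, 0, 0]], [[0, 0.002, 0], [0, 0, 0]], [[0, 0, 0], [0, 0, 0]], [[0, 0, 0], [0, 0, 0]]]'

```text
t: 13.57
eef_pos: [0.593, 0.1683, 0.0564]
tool_rot: [0.652, -0.652, 0.273, -0.274]
contact_force: [0.3, 0.4, 2.8]
gripper_width: 0.001
```

>>> play_rows --increments '[[[0, 0.0015, 0], [0, 0, 0]], [[0, 0.0015, 0], [0, 0, 0]], [[0, 0.0015, 0], [0, 0, 0]], [[0, 0.0015, 0], [0, 0, 0]], [[0, 0.0015, 0], [0, 0, 0]], [[0, 0.0015, 0], [0, 0, 0]], [[0, 0.001, 0], [0, 0, 0]], [[0, 0, 0], [0, 0, 0]], [[0, 0, 0], [0, 0, 0]], [[0, 0, 0], [0, 0, 0]]]'

```text
t: 14.4
eef_pos: [0.5929, 0.1685, 0.0462]
tool_rot: [0.652, -0.652, 0.273, -0.274]
contact_force: [2.3, 3.2, 5.0]
gripper_width: -0.002
```

```bash
python3 tip.py w6 0.64 0.214 
```

```text
14.45 [0.59292184 0.16844131 0.04626781] [2.40000456 1.85724136 5.62211223]
251.75968559843227 134.64899478838623
106 [0, 0, 0, 0, -1, 1, 0, 0, -1, 1, 0, 0, 0, 1, 1, 1, 0, -1, 0, -1, 0]
109 [0, 0, -1, 0, 1, 0, 0, 0, 0, 0, 0, -1, -1, -1, 0, -1, 0, 0, -1, -1, 0]
112 [0, 0, 2, 0, 0, 0, 0, -1, 1, 0, 0, -1, -1, -1, 0, 0, 1, 0, 0, 0, -2]
115 [0, 0, 0, 1, -1, 0, -1, 0, 0, -2, -1, 0, -1, 0, 0, -1, 1, 0, 2, 0, 1]
118 [-1, 0, -1, 1, 0, 0, 0, 0, -1, 0, 0, 0, 0, 1, 1, 1, 0, 0, -1, 0, 0]
121 [0, 0, 0, 189, -1, 1, 0, -1, 0, 0, 0, 0, 0, 0, -1, 0, -1, 1, 0, 0, 0]
124 [-1, 0, 0, 0, 1, -1, 0, -1, 0, -1, 0, -1, 0, 0, 0, 0, 0, 0, 0, 0, 0]
127 [8, 9, 9, 9, 11, 10, 10, 11, 12, 12, 10, 12, 11, 12, 11, 13, 11, 13, 13, 13, 13]
130 [28, 28, 28, 29, 29, 29, 28, 13, 13, 12, 14, 14, 189, 14, 13, 14, 14, 12, 14, 12, 15]
133 [29, 29, 29, 29, 27, 28, 28, 14, 14, 13, 14, 14, 14, 14, 13, 14, 15, 13, 13, 14, 14]
136 [28, 29, 29, 27, 30, 29, 28, 14, 14, 13, 13, 15, 15, 14, 13, 14, 13, 14, 14, 13, 14]
139 [30, 29, 28, 28, 29, 28, 28, 13, 14, 15, 13, 13, 15, 14, 14, 14, 14, 14, 13, 13, 14]
142 [29, 28, 30, 29, 28, 29, 29, 13, 13, 35, 34, 13, 14, 12, 15, 13, 15, 14, 13, 15, 15]
145 [28, 29, 28, 29, 27, 29, 28, 13, 14, 36, 34, 14, 13, 14, 14, 15, 15, 15, 14, 15, 14]
148 [30, 28, 27, 20, 20, 20, 14, 15, 14, 35, 34, 13, 14, 14, 15, 14, 14, 14, 15, 15, 14]
151 [40, 37, 37, 21, 20, 20, 14, 13, 14, 35, 35, 13, 14, 15, 13, 14, 14, 14, 14, 15, 15]
154 [47, 47, 40, 20, 20, 21, 16, 13, 15, 35, 36, 15, 14, 15, 14, 13, 14, 14, 15, 14, 13]
157 [54, 54, 40, 20, 20, 21, 15, 14, 15, 34, 37, 15, 14, 14, 14, 13, 14, 14, 14, 14, 13]
160 [59, 55, 14, 13, 13, 13, 15, 14, 14, 36, 35, 14, 14, 14, 15, 14, 15, 14, 13, 14, 14]
163 [67, 56, 14, 14, 14, 13, 14, 14, 14, 34, 36, 12, 14, 14, 14, 14, 14, 13, 15, 14, 13]
```

>>> play_rows --increments '[[[0, 0.0015, 0], [0, 0, 0]], [[0, 0.0015, 0], [0, 0, 0]], [[0, 0.0015, 0], [0, 0, 0]], [[0, 0, 0], [0, 0, 0]], [[0, 0, 0], [0, 0, 0]], [[0, 0, 0], [0, 0, 0]]]'

```text
t: 14.95
eef_pos: [0.5929, 0.1683, 0.0418]
tool_rot: [0.652, -0.652, 0.273, -0.274]
contact_force: [2.5, 1.6, 5.8]
gripper_width: -0.003
```

```bash
python3 tip.py w7 0.64 0.214 | sed -n '1,2p;10,20p'
```

```text
15.0 [0.59285935 0.16831765 0.04181433] [1.73929658 1.86499822 5.67626933]
251.59244872216226 135.41708848740902
128 [10, 11, 11, 12, 11, 12, 26, 12, 13, 13, 12, 13, 12, 12, 12, 13, 13, 14, 13, 14, 13]
131 [29, 29, 28, 28, 30, 29, 29, 13, 13, 14, 13, 13, 14, 14, 13, 14, 13, 13, 13, 14, 14]
134 [28, 28, 28, 28, 28, 29, 28, 14, 14, 14, 14, 13, 14, 14, 13, 15, 14, 13, 14, 14, 14]
137 [28, 28, 29, 28, 28, 28, 28, 14, 14, 14, 14, 14, 184, 12, 15, 13, 14, 15, 13, 14, 14]
140 [28, 29, 29, 29, 28, 28, 28, 14, 13, 28, 29, 14, 14, 13, 15, 14, 14, 14, 15, 14, 14]
143 [29, 28, 184, 29, 28, 29, 28, 13, 13, 28, 29, 15, 15, 14, 14, 14, 15, 13, 14, 14, 14]
146 [28, 29, 28, 29, 28, 27, 28, 13, 14, 29, 29, 13, 13, 14, 14, 15, 15, 14, 14, 13, 12]
149 [30, 28, 27, 20, 21, 21, 14, 14, 14, 31, 31, 13, 14, 13, 14, 14, 14, 15, 13, 14, 14]
152 [39, 36, 34, 20, 20, 21, 13, 14, 14, 29, 29, 13, 13, 15, 14, 14, 14, 14, 14, 15, 15]
155 [45, 45, 34, 22, 20, 20, 14, 14, 14, 29, 30, 13, 14, 15, 14, 13, 13, 13, 13, 14, 15]
158 [52, 51, 37, 20, 19, 20, 13, 13, 14, 30, 30, 14, 14, 13, 13, 13, 14, 14, 14, 14, 15]
```

The pointer top is about 29 mm and the tab top about 28.5, so it's level. I'll hold 1.5 s, confirm, and release.

>>> play_rows --increments '[[[0, 0, 0], [0, 0, 0]], [[0, 0, 0], [0, 0, 0]], [[0, 0, 0], [0, 0, 0]], [[0, 0, 0], [0, 0, 0]], [[0, 0, 0], [0, 0, 0]], [[0, 0, 0], [0, 0, 0]], [[0, 0, 0], [0, 0, 0]], [[0, 0, 0], [0, 0, 0]], [[0, 0, 0], [0, 0, 0]], [[0, 0, 0], [0, 0, 0]], [[0, 0, 0], [0, 0, 0]], [[0, 0, 0], [0, 0, 0]], [[0, 0, 0], [0, 0, 0]], [[0, 0, 0], [0, 0, 0]], [[0, 0, 0], [0, 0, 0]], [[0, 0, 0], [0, 0, 0]], [[0, 0, 0], [0, 0, 0]], [[0, 0, 0], [0, 0, 0]]]'

```text
t: 16.5
eef_pos: [0.5929, 0.1683, 0.0418]
tool_rot: [0.652, -0.652, 0.273, -0.274]
contact_force: [1.2, 2.0, 5.7]
gripper_width: -0.002
```

```bash
python3 tip.py w8 0.64 0.214 | sed -n '1,2p;14,17p'
```

```text
16.55 [0.59284161 0.1683294  0.04182549] [1.83128734 2.06844664 5.38576715]
251.57758863492091 135.39832066128912
140 [29, 27, 29, 29, 28, 28, 28, 13, 14, 29, 28, 14, 14, 13, 14, 14, 14, 13, 14, 13, 14]
143 [28, 28, 28, 28, 28, 28, 29, 14, 14, 30, 30, 14, 13, 15, 14, 14, 13, 184, 14, 14, 14]
146 [28, 28, 28, 29, 28, 28, 28, 15, 14, 30, 30, 12, 13, 14, 14, 14, 13, 14, 15, 13, 15]
149 [30, 30, 29, 19, 20, 19, 14, 15, 14, 30, 30, 14, 14, 15, 15, 14, 15, 14, 14, 15, 14]
```

>>> play_rows --increments '[[[0, -0.003, 0], [0, 0, 0]], [[0, -0.003, 0], [0, 0, 0]], [[0, -0.003, 0], [0, 0, 0]], [[0, -0.003, 0], [0, 0, 0]], [[0, -0.004, 0], [0, 0, 0]], [[0, -0.006, 0], [0, 0, 0]], [[0, -0.01, 0], [0, 0, 0]], [[0, -0.015, 0], [0, 0, 0]], [[0, -0.02, 0], [0, 0, 0]], [[0, -0.02, 0], [0, 0, 0]], [[0, -0.024, 0], [0, 0, 0]], [[0, 0, 0], [0, 0, 0]], [[0, 0, 0], [0, 0, 0]], [[0, 0, 0], [0, 0, 0]], [[0, 0, 0], [0, 0, 0]], [[0, 0, 0], [0, 0, 0]], [[0, 0, 0], [0, 0, 0]], [[0, 0, 0], [0, 0, 0]]]'

```text
t: 18.05
eef_pos: [0.5923, 0.1679, 0.1521]
tool_rot: [-0.652, 0.652, -0.274, 0.273]
contact_force: [-1.2, -0.2, 0.7]
gripper_width: -0.0
```

```bash
python3 tip.py w9 0.64 0.214 | sed -n '1,2p;14,21p'; python3 - <<'E'
from h import *
c=np.load('w9.npy',allow_pickle=True).item()
u,v=proj(c,[.599,-.0735,.063]);print(u,v)
s=cam('scene');a=np.load('scene.npy',allow_pickle=True).item()
b=np.hstack([a['color'][150:300,60:400],s['color'][150:300,60:400]])[...,::-1]
cv2.imwrite('pics/f.png',cv2.resize(np.vstack([b[:,:340],b[:,340:]]),(680,600)))
E
```

```text
18.1 [0.59233971 0.16797038 0.15217312] [ 0.0024716   0.09097833 -0.62730048]
252.45284836955702 118.89769440742373
123 [29, 29, 29, 29, 29, 29, 28, 29, 14, 15, 51, 14, 15, 14, 14, 14, 12, 15, 14, 14, 14]
126 [27, 29, 28, 28, 28, 28, 28, 295, 14, 51, 52, 15, 14, 13, 14, 14, 13, 13, 14, 14, 14]
129 [34, 39, 38, 45, 44, 39, 19, 18, 14, 51, 53, 14, 295, 14, 14, 14, 15, 13, 16, 12, 14]
132 [59, 60, 60, 60, 62, 53, 22, 20, 13, 52, 52, 14, 14, 14, 14, 14, 14, 14, 14, 15, 15]
135 [71, 70, 69, 70, 71, 53, 13, 15, 13, 13, 52, 13, 14, 14, 15, 14, 15, 14, 13, 13, 15]
138 [69, 70, 69, 70, 70, 14, 14, 15, 13, 15, 51, 15, 13, 14, 14, 14, 13, 14, 14, 14, 13]
141 [11, 14, 14, 14, 14, 14, 14, 15, 14, 14, 53, 15, 14, 14, 295, 14, 15, 14, 13, 14, 14]
144 [0, 13, 13, 14, 13, 15, 15, 13, 14, 13, 53, 15, 14, 12, 12, 14, 13, 13, 13, 14, 14]
413.28308256403204 339.9024996678096
```

View pics/f.png

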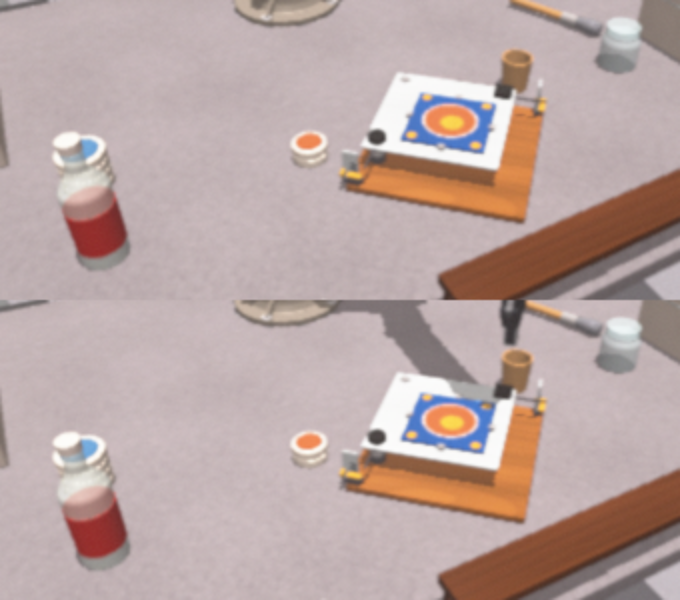

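The before and after views match: both corners are at rest, no bystander has moved, and the gripper is clear.

```bash
python3 -c "
from station import *
hand_in()"
```

```text
the job is handed in; nothing more can be done
```

Both corners were pressed to their marks, held for over 1.4 s and let go, the round one first. I handed the job in at about 18 s of the 64 s allowed; no verdict was reported.

| Corner | Tab top | Pointer top while held | Pointer centre against mark | Hold |
|---|---|---|---|---|
| Round | about 34.3 mm | about 35 mm | about 0.5 mm above | about 1.4 s after the reading |
| Square | about 28.5 mm | about 29–30 mm | about 0–1 mm above | about 1.5 s after the reading |

- **Springing back:** the square pointer's top read about 52 mm after release, the same as before pressing. I did not take a depth reading of the round pointer after its release; the final scene picture shows that corner back at rest.
- **Surroundings:** the before and after scene pictures matched for everything in the cropped area, and no bystander had moved. The gripper ended about 90 mm above the square pad with near-zero force on it.
- **Disagreement:** pad sinking per mm of pointer came out nearer 0.85 mm than the stated 0.73. I therefore set the final depths from the depth readings of pointer and tab, not from the finger's travel.

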